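# Slide a specimen board out to the pointer of an overhang stand and hold it

## Task

Pull the grey stop plate straight up out of the grooved posts at the end of the overhang stand and put it away upright, fully down in the slot of the white rack. Then slide the plywood board along its rest, straight out between the posts without lifting it, until its front end is level with the tip of the pointer (do not push the pointer). So far out the board would tip off, so finish while holding it: keep the board gripped, flat on the rest, and leave the other things on the bench alone.

Things in the scene. Friction and masses are not known exactly. Their poses are not given: they have to be found in the camera images.
- stand: Overhang stand, fixed: white base, raised narrow aluminium rest (40 mm wide in x, 240 mm long in y = -240 to 0, top 80 mm above the bench), two grooved aluminium posts at its outer end, and on the +x side a scale arm reaching outward (x = 85 to 103 mm, top 76 mm high) with the pointer. Origin on the bench below the middle of the rest's outer edge; z up, y outward: the board slides to +y.
- rest_edge (a point): Middle of the rest's outer edge on its top face, 80 mm above the bench; axes as the stand. The posts stand just beyond it, y = -3 to +31 mm, 54 to 79 mm to either side, tops 105 mm above the bench; their vertical grooves (y = 7 to 21 mm) are open at the top and have a ledge 40 mm above the bench.
- pointer (a joint): The pointer, a brass rider (28 x 22 mm) with a thin finger, on the stand's scale arm; value in m, 0 to 0.04, growing outward. Its tip stands 115 mm + this value beyond the rest's outer edge. Already set (friction about 4 N); must stay so.
- pointer_tip (a point): Tip of the pointer's finger, 41 mm to the +x side of the rest's middle line, 88 mm above the bench, so 11 mm beside the board's path. Axes as the stand: the board's front end must come to the same y as this point.
- stop_plate: Grey painted plate, 130 wide (x) x 8 thick (y) x 90 mm high (z), about 0.2 kg, loose, standing in the grooves of the posts (underside 40 mm, top edge 130 mm above the bench; upper 25 mm free above the posts), barring the board's way. Lift it about 70 mm to clear the posts. Origin in the middle of its underside.
- plate_top (a point): Middle of the stop plate's top edge, 90 mm above its underside. Pinch the plate here across its 8 mm thickness.
- rack: Low white plastic rack, fixed, foot 170 x 80 mm, one slot along its x in which the stop plate stands upright. Slot 12 mm wide (y), 150 mm long (x), 32 mm deep, floor 8 mm above the bench; above it the mouth flares to about 24 mm, up to 52 mm above the bench. Origin on the bench under the middle of the slot.
- rack_slot (a point): Middle of the slot's floor in the rack, 8 mm above the bench: the stop plate's origin belongs here, with the plate's x along the rack's x (either way round).
- board: Plywood board, 60 wide (x) x 200 long (y) x 12 mm thick (z), about 0.13 kg, lying loose lengthwise on the rest behind the stop plate (top face 92 mm above the bench). It sticks out 10 mm at each side of the narrow rest, so fingers can take it from above by its long sides and reach down past the rest. It tips once over 100 mm stick out. Origin in the middle of its underside.
- board_front (a point): Middle of the board's front (outer) end face, at half its thickness: 100 mm from its middle, +y.
- board_tail (a point): Middle of the board's rear end face, at half its thickness: 100 mm from its middle, -y. Grip the board near here, so that the fingers stay behind the posts and clear of the pointer.
- weight: Bystander: brass weight with a knob, 48 mm across, 78 mm high, left alone. Origin under its centre.
- beaker: Bystander: white ceramic cup, 66 mm across, 85 mm high, left alone. Origin under its centre.
- timer: Bystander: white plastic timer, 60 x 90 x 35 mm, left alone. Origin under its centre.
Not all that is in view belongs to the job. What is shaped like the rack but black or pink is not meant. Of the things shaped like the stop_plate, the grey one is meant.

How it is judged:
By the outcome, as a careful person would: the job done as asked, in the order asked, and still so for the second after the job is handed in, while the arm keeps its last pose, push and grip.
It also fails if it takes over 58 s, if anything falls off the work surface, if the arm or the gripper's body presses on something with over 40 N, if the wrist force passes 120 N, or if a joint passes its speed limit or range.

## Robot

A 6-joint arm with a two-finger parallel gripper is mounted at the origin on the work surface. World frame = base frame: x ahead of the robot, y to its left, z up, the work surface at z = 0. Lengths are in mm, angles in degrees, forces in N, time in s.
With the tool pointing down it reaches from about 300 to 850 mm from the base axis. Payload 4.2 kg.
Tool frame: the origin (TCP) lies between the finger pads; the fingertips stand 22 mm ahead of it and the grasp point (between the pads) lies 3 mm ahead of it; z points along the fingers, y is the direction in which the jaws open and shut (so a half turn about z gives the same grasp; the last joint's range is limited). The gripper opens to 91 mm and grips with 3 to 60 N. Pads are 32 mm wide; open, the fingers measure 118 mm over their backs; the gripper's body (76 mm by 178 mm) begins 60 mm behind the grasp point.
Start: joints at [73.396, 18.312, 89.639, -0, 72.044, -1.146], TCP at [153.261, 554.213, 235.976] pointing down, gripper open.
Joint ranges: [-177.97, 177.97], [-48.28, 115.42], [12.27, 149.76], [-77.06, 257.06], [2.81, 150.46], [-146.56, 146.56]. Speed limits (degrees/s): [147.25, 147.25, 180, 180, 180, 180].

## Interface

Orientations are given as [roll, pitch, yaw] about the fixed x, y, z axes, in that order (R = Rz(yaw) Ry(pitch) Rx(roll)).
In Python, from workcell import * gives the robot as it stands.
- The arm moves only by the shell command python3 -m jog 'ROWS' [OPENING] [FORCE]. ROWS is text: rows parted by semicolons, each of 6 numbers parted by spaces: the shift along the tool's x, y, z in units of 0.5 m (1.0 is 0.5 m), then the turn, a rotation vector about the tool's x, y, z in units of pi/2 rad (1.0 is pi/2 rad). A call has 1 to 20 rows; each row is the pose to reach, as a shift and turn from the pose measured when the call began, along the tool's axes at that moment; what a row does not reach only later rows make up. A row lasts 1/12 s, in which the tool goes at most 41.7 mm and 7.16 degrees, less where a joint would pass 70% of its speed; a pose out of reach is approached as far as the arm can. A call with a number of a shift or a turn outside -1 to 1 is refused whole. A call with a gripper value outside its range is refused whole. OPENING is the opening, from -1 (shut) to 1 (fully open), set as the call begins (- or left out, the last holds). The fingers move at their own pace and stop on an object; FORCE is the grip in N (left out, the last holds). Time passes only in rows, so rows that repeat a pose let the fingers close. It gives the time, the measured TCP pose, the force and the opening at its end, in the units of the state.
- state(): the state, without advancing time (a new reading comes with each control period).
- grab_frame(name): name is "scene" or "top"; returns the picture (384x512x3 uint8, red, green, blue); there is no depth.
- calibration(name): a dict with "mtx" (3x3 intrinsics, pixels), "rvec" (rotation vector, rad) and "tvec" (3), from world to camera coordinates, as OpenCV has them. Camera axes: x right, y down, z forward; pixel columns grow to the right and rows downward; lengths in mm; the calibration is good to about 2 mm. A picture is of the moment at which its call begins. calibration takes no time and is no camera call.
- job_done(): hands the job in, once; it reports no verdict.
Trained networks look in the newest picture that a camera, given by its name, has taken for a name from the list of things; names that differ only in an ending like _2 or _b are one class to them, and where a whole thing is asked for, a point or a joint stands for the part that bears it (a point fixed in the world has none). Each returns a list of dicts, best first, with "confidence" (0 to 1); they miss things now and then, are a little off and sometimes report something else, mostly with a low value. They report only what shows in the picture. A call takes as long as a camera call. They do not tell look-alikes from the thing itself.
- spot_in(query, camera): "rect" ([left, top, right, bottom] in pixels, round what is visible of it).
- tip_of(query, camera): "location" ([column, row] in pixels: a listed point, or the origin of a listed thing).
The state is a dict: "time_s": time; "qpos": joint angles; "qvel": joint speeds; "effort": joint torques, N m; "ee_pos": TCP position; "ee_rot": TCP orientation; "force": force on the tool from outside, world axes, zero at the start; "torque": the same for the moment, N m; "gripper_width": finger opening in mm.
Only numpy, scipy, OpenCV 4.12 (cv2) and the standard library are available. Lean on these libraries where they do the work, as an engineer would, in place of code of your own. Each camera call takes 0.05 s, during which the arm holds its last target. There are 200 camera calls.

## Working session

There is one attempt and no reset: what is moved stays moved. The work goes in short steps, Python scripts to look and compute and a shell command to move; the robot and the scene stay as the last step left them, time stands still between calls to the robot, and variables do not carry over. Pictures are saved under pics/ and viewed, about 8 in all and at most 12, crops included, and the job is handed in when it is done.

```bash
mkdir -p pics; ls; cat > h.py <<'E'
from workcell import *
import numpy as np, cv2
from scipy.spatial.transform import Rotation as R
def cam(n):
    c=calibration(n); M=np.array(c["mtx"],float); r=cv2.Rodrigues(np.array(c["rvec"],float))[0]; t=np.array(c["tvec"],float).ravel()
    return M,r,t
def ray(n,px):
    M,r,t=cam(n); d=r.T@np.linalg.solve(M,[px[0],px[1],1.]); return -r.T@t,d
def at_z(n,px,z):
    o,d=ray(n,px); return o+d*(z-o[2])/d[2]
def tri(pa,pb,na="scene",nb="top"):
    o1,d1=ray(na,pa);o2,d2=ray(nb,pb);d1/=np.linalg.norm(d1);d2/=np.linalg.norm(d2)
    s=np.linalg.lstsq(np.c_[d1,-d2],o2-o1,rcond=None)[0]
    a,b=o1+s[0]*d1,o2+s[1]*d2; return (a+b)/2,np.linalg.norm(a-b)
def proj(n,p):
    M,r,t=cam(n); q=(r@np.atleast_2d(p).T).T+t; q=q@M.T; return q[:,:2]/q[:,2:]
E
python3 - <<'E'
from h import *
for n in("scene","top"):
    cv2.imwrite(f"pics/{n}0.png",cv2.resize(grab_frame(n)[:,:,::-1],(800,600)))
    M,r,t=cam(n); print(n,-r.T@t,M[0,0])
    for q in["stop_plate","plate_top","rest_edge","pointer_tip","rack_slot","rack","board_front","board_tail","stand"]:
        print(q,[(np.round(d["location"],1).tolist(),round(d["confidence"],2)) for d in tip_of(q,n)][:4])
print(state())
E
```

```text
pics
scene [1037.1728477   578.94357593 1010.64008547] 355.61461472425094
stop_plate [([292.4, 224.8], 0.6)]
plate_top [([348.4, 205.9], 0.92), ([324.7, 246.8], 0.71), ([236.8, 179.1], 0.67), ([295.6, 208.8], 0.61)]
rest_edge [([289.8, 212.1], 0.57)]
pointer_tip [([325.0, 247.0], 0.4)]
rack_slot [([190.0, 127.2], 0.9), ([249.7, 124.9], 0.69), ([293.0, 226.7], 0.32), ([334.3, 322.5], 0.28)]
rack [([217.2, 150.5], 0.78), ([253.4, 129.4], 0.63), ([189.6, 130.9], 0.57)]
board_front [([286.6, 207.9], 0.65), ([262.5, 196.1], 0.62), ([334.1, 321.1], 0.38), ([221.0, 150.9], 0.33)]
board_tail [([236.2, 179.2], 0.85)]
stand [([290.1, 230.4], 0.97)]
top [ 427.30668016  -53.88982764 1458.03781394] 378.5077952128446
stop_plate [([193.4, 247.6], 0.48), ([216.4, 207.3], 0.44)]
plate_top [([212.1, 204.5], 0.64), ([187.1, 246.9], 0.54)]
rest_edge [([219.8, 199.8], 0.83)]
pointer_tip [([173.3, 197.6], 0.54)]
rack_slot [([347.6, 274.8], 0.86), ([343.4, 215.1], 0.75), ([219.0, 205.7], 0.71), ([395.7, 214.7], 0.63)]
rack [([351.7, 271.4], 0.87), ([340.2, 218.1], 0.59), ([396.3, 218.4], 0.56)]
board_front [([225.5, 202.0], 0.86), ([139.8, 177.1], 0.26)]
board_tail [([277.4, 192.7], 0.71)]
stand [([219.0, 202.5], 0.78)]
{'time_s': 1.0, 'qpos': array([ 7.33962118e+01,  1.83125139e+01,  8.96376581e+01,  8.29292429e-04,
        7.20442152e+01, -1.14650849e+00]), 'qvel': array([ 0.08037467, -0.01498024,  0.11738929,  0.06618245, -0.06365553,
        0.01929097]), 'effort': array([-7.22521199e-04, -4.12361526e+01, -2.32234633e+01,  7.27524050e-02,
        3.79749038e-02, -7.54687790e-06]), 'ee_pos': array([153.25697364, 554.22601317, 235.97887567]), 'ee_rot': array([ 1.79994373e+02, -6.76462516e-04,  1.64542465e+02]), 'force': array([ 0.36932209, -0.25239775, -0.28482972]), 'torque': array([-0.05543533,  0.00067859, -0.01488268]), 'gripper_width': 91.13863370421676}
```

View pics/scene0.png

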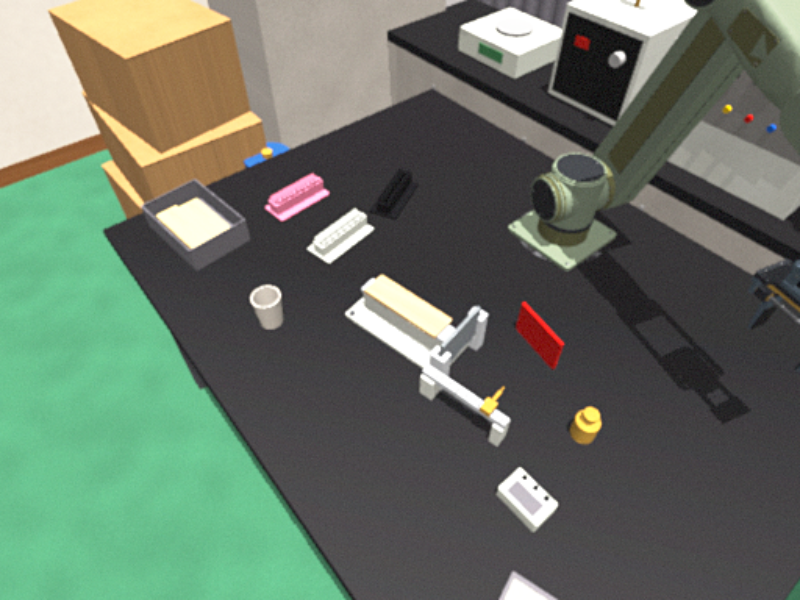

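View pics/top0.png

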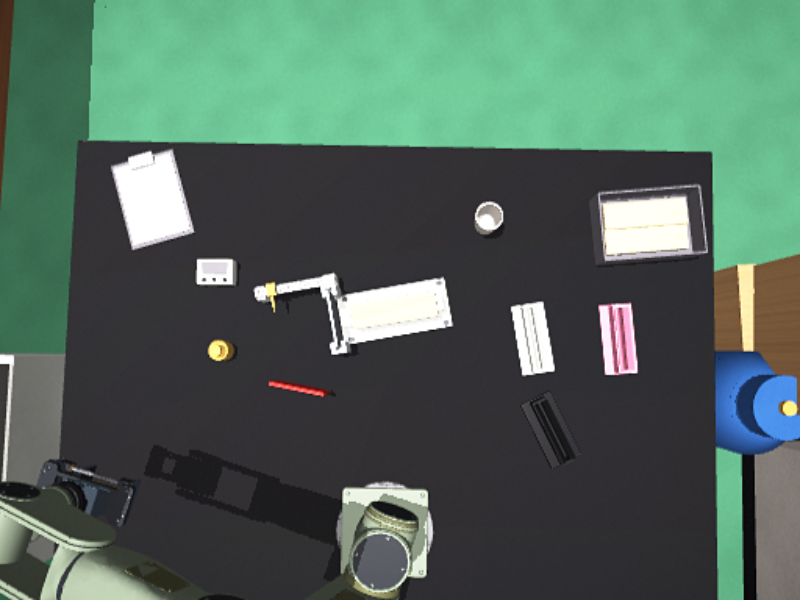

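The top view shows the stand with the board at (390,310), the plate between the posts at (336,318) and the pointer tip at about (274,308). The white rack is at (533,338). The scene view has the plate at (463,335), the white rack at (341,235) and the pointer at (500,390). The red plate and the pink and black racks are decoys. Next come enlarged crops.

```bash
python3 - <<'E'
from h import *
def crop(n,x0,y0,w,h,s):
    f=grab_frame(n)[:,:,::-1].astype(float)
    for _ in range(3): f+=grab_frame(n)[:,:,::-1]
    f=(f/4).astype(np.uint8)
    c=cv2.resize(f[y0:y0+h,x0:x0+w],None,fx=s,fy=s,interpolation=cv2.INTER_CUBIC)
    for i in range(0,w,10):
        cv2.putText(c,str(x0+i),(i*s,8),0,.3,(0,255,0)); cv2.line(c,(i*s,10),(i*s,16),(0,255,0))
    for i in range(0,h,10):
        cv2.putText(c,str(y0+i),(0,i*s+4),0,.3,(0,255,0)); cv2.line(c,(20,i*s),(26,i*s),(0,255,0))
    return c
cv2.imwrite("pics/ct.png",np.vstack([crop("top",160,170,133,60,6),np.hstack([crop("top",320,185,45,60,5)])[:, :].copy() if 0 else np.pad(crop("top",320,190,40,50,4),((0,0),(0,798-160),(0,0)))]))
cv2.imwrite("pics/cs.png",crop("scene",190,130,145,155,5)[:, :][:775].copy() if 0 else cv2.resize(crop("scene",190,130,145,155,5),None,fx=.77,fy=.77,interpolation=cv2.INTER_AREA))
E
```

```text
(no output)
```

View pics/ct.png

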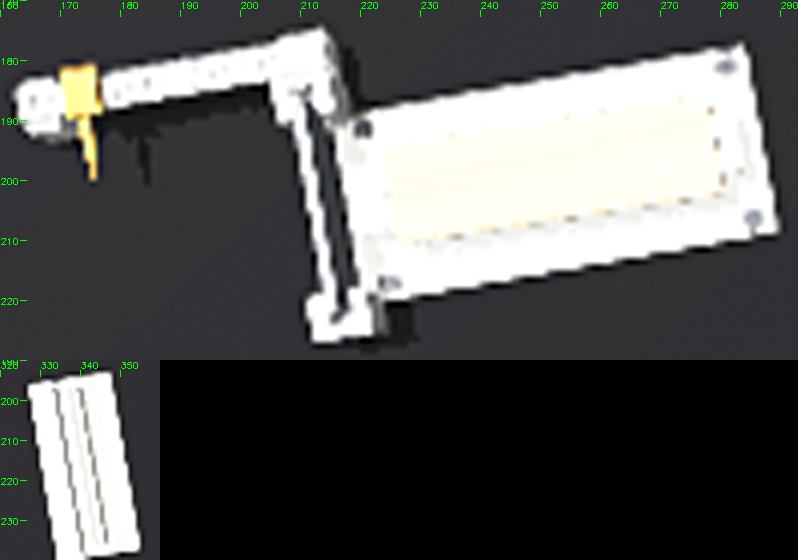

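View pics/cs.png

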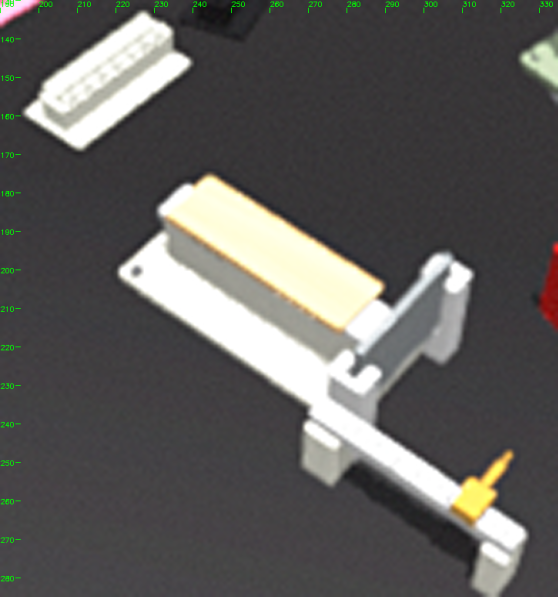

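```bash
cat > fit.py <<'E'
from h import *
from scipy.optimize import least_squares
def T(p,l): c,s=np.cos(p[2]),np.sin(p[2]); l=np.atleast_2d(l); return np.c_[p[0]+c*l[:,0]-s*l[:,1],p[1]+s*l[:,0]+c*l[:,1],l[:,2]]
obs=[("top",[-79,31,105],(212,227.2)),("top",[-79,-3,105],(222.2,225.8)),("top",[79,-3,105],(214.4,174.6)),
("top",[41,None,88],(175.8,200)),("scene",[41,None,88],(322.5,247.7)),("top",[0,None,0],None)][:-1]
obs+=[("top",[0,0,80],(219.8,199.8)),("scene",[79,31,105],(190+382/3.85,130+370/3.85)),("scene",[-79,31,105],(190+471/3.85,130+272/3.85)),
("scene",[103,135,76],None)][:-1]
def res(q):
    out=[]
    for n,l,px in obs:
        l=list(l)
        if l[1] is None:l[1]=q[3]
        out+=list(proj(n,T(q,l))[0]-px)
    return np.array(out)
def main():
    p0,e=tri((295.6,208.8),(212.1,204.5)); print("plate_top",p0,e)
    print("ptr",tri((322.5,247.7),(175.8,200)))
    s=least_squares(res,[p0[0],p0[1],np.radians(-100 if 0 else 80),130],loss="soft_l1")
    s2=least_squares(res,[p0[0],p0[1],np.radians(-10),130],loss="soft_l1")
    s=min(s,s2,key=lambda a:a.cost); print("stand",s.x,np.degrees(s.x[2]),s.cost); print(res(s.x).reshape(-1,2).round(1))
    print("plate top exp",T(s.x,[0,14,130]))
    a=[at_z("top",x,130) for x in((210.2,190),(214.8,218.5))];d=a[1]-a[0];print("plate line",a,np.degrees(np.arctan2(d[1],d[0])))
    for nm,px in[("fr+",(279.1,215.7)),("fr-",(289.5,204.8)),("re-",(245,175.5)),("re+",(232,185.8))]:
        w=at_z("scene",px,92); c,sn=np.cos(s.x[2]),np.sin(s.x[2]); dx=w[:2]-s.x[:2]; print(nm,w.round(1),"local",[round(c*dx[0]+sn*dx[1],1),round(-sn*dx[0]+c*dx[1],1)])
    print("rack",tri((217.2,150.5),(340.2,218.1)))
    for z in(52,):
        a=at_z("top",(336.6,197),z);b=at_z("top",(343.4,236.2),z);print("slot line",a,b,np.degrees(np.arctan2(*(b-a)[[1,0]])))
    a=at_z("top",(327,196.2),4);b=at_z("top",(347.5,193),4);c=at_z("top",(355,237),4);print("foot",np.linalg.norm(a-b),np.linalg.norm(b-c),(a+c)/2,np.degrees(np.arctan2(*(c-b)[[1,0]])))
    print("foot scene",[at_z("scene",(190+u/3.85,130+v/3.85),4).round(1) for u,v in((190,62),(80,148),(25,112))])
main()
E
python3 fit.py; python3 -c "
from h import *
print('spot',spot_in('stop_plate','scene'),spot_in('rack','top'))"
```

```text
plate_top [499.6505663  124.91811445 121.70054818] 2.498059787743317
ptr (array([515.66451335, 263.38857932,  81.72940817]), np.float64(2.6209442319637204))
stand [5.04593119e+02 1.07781543e+02 1.87979275e-01 1.51312016e+02] 10.770419114192137 21.10631768140797
[[ 0.2 -0.2]
 [-0.6 -0.4]
 [ 0.2  7.4]
 [-0.9 -0.1]
 [-0.2 -0.8]
 [-1.7  4.3]
 [-6.3  4.2]
 [-0.5 -1. ]]
plate top exp [[501.97688096 121.53491725 130.        ]]
plate line [array([551.12245088, 131.06914135, 130.        ]), array([451.06996988, 112.03359959, 130.        ])] -169.2279007155593
fr+ [541.1  97.4  92. ] local [np.float64(33.9), np.float64(-17.0)]
fr- [484.7  85.8  92. ] local [np.float64(-23.6), np.float64(-17.8)]
re- [ 515.9 -111.1   92. ] local [np.float64(-29.8), np.float64(-217.2)]
re+ [ 580.9 -101.3   92. ] local [np.float64(35.9), np.float64(-219.7)]
rack (array([ 467.30803164, -354.56587438,    9.37173992]), np.float64(7.647203329179785))
slot line [ 541.45345818 -329.43440539   52.        ] [ 396.66817988 -355.51014588   52.        ] -169.79051039251974
foot 79.92932888998267 170.69753924490394 [ 470.59519137 -355.99495548    4.        ] -170.07245047757934
foot scene [array([ 379.1, -325.5,    4. ]), array([ 547. , -293.4,    4. ]), array([ 561.6, -374.1,    4. ])]
spot [{'rect': [283.6, 196.6, 306.9, 230.9], 'confidence': 0.65}, {'rect': [328.3, 198.1, 359.8, 236.1], 'confidence': 0.57}, {'rect': [310.2, 249.7, 321.8, 267.5], 'confidence': 0.49}] [{'rect': [333.8, 247.3, 371.9, 300.8], 'confidence': 0.77}, {'rect': [385.0, 197.0, 407.9, 241.9], 'confidence': 0.69}, {'rect': [326.5, 195.9, 356.8, 240.9], 'confidence': 0.64}]
```

```bash
sed -i 's/("top",\[79,-3,105\],(214.4,174.6)),//; s/("scene",\[79,31,105\]/("scene",[54,31,105]/' fit.py; python3 fit.py | grep -v foot; python3 - <<'E'
from h import *
def crop(n,x0,y0,w,h,s,lo,hi):
    f=sum(grab_frame(n)[:,:,::-1].astype(float) for _ in range(6))/6
    f=np.clip((f-lo)/(hi-lo)*255,0,255)
    c=cv2.resize(f[y0:y0+h,x0:x0+w],None,fx=s,fy=s,interpolation=cv2.INTER_CUBIC).clip(0,255).astype(np.uint8)
    for i in range(0,w,5): cv2.putText(c,str(x0+i),(i*s,8),0,.3,(0,0,255)); cv2.line(c,(i*s,10),(i*s,16),(0,0,255))
    for i in range(0,h,5): cv2.putText(c,str(y0+i),(0,i*s+4),0,.3,(0,0,255)); cv2.line(c,(20,i*s),(26,i*s),(0,0,255))
    return c
a=crop("top",323,190,36,50,11,150,260);b=crop("scene",194,130,48,40,8,100,255);c=crop("top",200,170,38,60,9,150,260)[:550]
b=cv2.copyMakeBorder(b,0,550-320,0,0,cv2.BORDER_CONSTANT); b[320:,:]=0
cv2.imwrite("pics/r.png",np.hstack([a,b]))
E
```

```text
plate_top [499.6505663  124.91811445 121.70054818] 2.498059787743317
ptr (array([515.66451335, 263.38857932,  81.72940817]), np.float64(2.6209442319637204))
stand [5.05258995e+02 1.09622945e+02 1.97764488e-01 1.49083617e+02] 11.33107052788717 6.797685100646704
[[-0.  -0.4]
 [-0.9 -0.7]
 [-0.8 -0. ]
 [-0.2 -0.9]
 [-2.2  4.1]
 [-1.  -0.4]
 [-0.4 -0.7]]
plate top exp [[502.50830425 123.35006107 130.        ]]
plate line [array([551.12245088, 131.06914135, 130.        ]), array([451.06996988, 112.03359959, 130.        ])] -169.2279007155593
fr+ [541.1  97.4  92. ] local [np.float64(32.7), np.float64(-19.1)]
fr- [484.7  85.8  92. ] local [np.float64(-24.8), np.float64(-19.3)]
re- [ 515.9 -111.1   92. ] local [np.float64(-32.9), np.float64(-218.5)]
re+ [ 580.9 -101.3   92. ] local [np.float64(32.8), np.float64(-221.7)]
rack (array([ 467.30803164, -354.56587438,    9.37173992]), np.float64(7.647203329179785))
slot line [ 541.45345818 -329.43440539   52.        ] [ 396.66817988 -355.51014588   52.        ] -169.79051039251974
```

View pics/r.png

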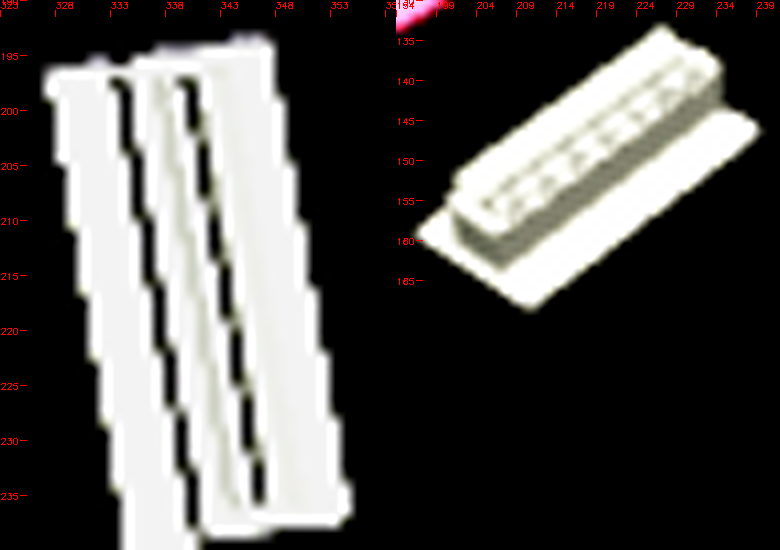

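```bash
sed -i 's/-px)/-np.array(px)+0.42)/; s/("top",\[0,0,80\],(219.8,199.8)),//' fit.py; python3 - <<'E'
from fit import *
k=np.array([.42,.42])
w=at_z("top",np.array((343.,216.5))-k,24); print("slot wall",w)
a,b,c=[at_z("top",np.array(x)-k,4) for x in((327.1,196.6),(347.6,193.2),(354.9,237.2))]
print("foot top",(a+c)/2,np.linalg.norm(a-b),np.linalg.norm(b-c))
# scene foot corners from x8 crop
s=[at_z("scene",np.array((194+(u-396)/8,130+v/8))-k,4) for u,v in((418,232),(531,309),(759,129))]
print("foot scene",s,(s[0]+s[2])/2)
a=[at_z("top",np.array(x)-k,130) for x in((210.2,190),(214.8,218.5))];print("plate line",a,)
# scene plate top edge  pts
print("plate scene",[at_z("scene",np.array((190+u/3.85,130+v/3.85))-k,130).round(1) for u,v in((360,350),(440,258))])
E
```

```text
plate_top [499.6505663  124.91811445 121.70054818] 2.498059787743317
ptr (array([515.66451335, 263.38857932,  81.72940817]), np.float64(2.6209442319637204))
stand [5.05136770e+02 1.09979231e+02 1.92253426e-01 1.48426557e+02] 11.015309933811793 0.5736019385740894
[[ 0.1  0. ]
 [-0.7 -0.2]
 [-0.3  0.2]
 [-0.  -0.4]
 [-0.6  0.1]
 [ 0.2 -0.2]]
plate top exp [[502.46177236 123.7212973  130.        ]]
plate line [array([551.12245088, 131.06914135, 130.        ]), array([451.06996988, 112.03359959, 130.        ])] -169.2279007155593
fr+ [541.1  97.4  92. ] local [np.float64(32.9), np.float64(-19.2)]
fr- [484.7  85.8  92. ] local [np.float64(-24.6), np.float64(-19.8)]
re- [ 515.9 -111.1   92. ] local [np.float64(-31.7), np.float64(-219.1)]
re+ [ 580.9 -101.3   92. ] local [np.float64(34.0), np.float64(-221.9)]
rack (array([ 467.30803164, -354.56587438,    9.37173992]), np.float64(7.647203329179785))
slot line [ 541.45345818 -329.43440539   52.        ] [ 396.66817988 -355.51014588   52.        ] -169.79051039251974
foot 79.92932888998267 170.69753924490394 [ 470.59519137 -355.99495548    4.        ] -170.07245047757934
foot scene [array([ 379.1, -325.5,    4. ]), array([ 547. , -293.4,    4. ]), array([ 561.6, -374.1,    4. ])]
slot wall [ 471.79771616 -357.99508517   24.        ]
foot top [ 471.02010951 -354.38665805    4.        ] 80.06410670631767 170.5983180268705
foot scene [array([ 560.47258363, -377.00534688,    4.        ]), array([ 547.22991187, -295.25524005,    4.        ]), array([ 378.88824056, -328.51756437,    4.        ])] [ 469.68041209 -352.76145562    4.        ]
plate line [array([552.5801793 , 132.59400404, 130.        ]), array([452.51234833, 113.54926588, 130.        ])]
plate scene [array([564.4, 138.5, 130. ]), array([448.7, 110.9, 130. ])]
```

```bash
cat > go.py <<'E'
import sys; from h import *
def go(x,y,z,yaw):
    s=state(); A=R.from_euler("xyz",s["ee_rot"],degrees=True); B=R.from_euler("xyz",[180,0,yaw],degrees=True)
    d=A.inv().apply(np.array([x,y,z])-s["ee_pos"]); rv=(A.inv()*B).as_rotvec()
    print("shift",(d/500).round(4),"turn",(rv/(np.pi/2)).round(4),"dist",round(np.linalg.norm(d)),"deg",round(np.degrees(np.linalg.norm(rv)),1),"F",s["force"].round(1),"w",round(s["gripper_width"],1),"t",round(s["time_s"],2),"pos",s["ee_pos"].round(1),"rot",s["ee_rot"].round(1),"q6",s["qpos"][5].round(0))
if __name__=="__main__": go(*map(float,sys.argv[1:]))
E
python3 go.py 502.4 123.6 200 11
```

```text
shift [-0.9026 -0.644   0.0719] turn [ 0.000e+00 -1.000e-04  1.706e+00] dist 556 deg 153.5 F [-0.  -0.8  0.1] w 91.0 t 2.6 pos [153.3 554.2 236. ] rot [180.   -0.  164.5] q6 -1.0
```

```bash
r="-0.9 -0.644 0.05 0 0 1"; python3 -m jog "-0.9 -0.644 0.05 0 0 1;-0.9 -0.644 0.05 0 0 1;-0.9 -0.644 0.05 0 0 1;-0.9 -0.644 0.05 0 0 1;-0.9 -0.644 0.05 0 0 1;-0.9 -0.644 0.05 0 0 1;-0.9 -0.644 0.05 0 0 1;-0.9 -0.644 0.05 0 0 1;-0.9 -0.644 0.05 0 0 1;-0.9 -0.644 0.05 0 0 1;-0.9 -0.644 0.05 0 0 1;-0.9 -0.644 0.05 0 0 1;-0.9 -0.644 0.05 0 0 1;-0.9 -0.644 0.05 0 0 1;-0.9 -0.644 0.05 0 0 1;-0.9 -0.644 0.05 0 0 1" 0 && python3 go.py 502.4 123.6 175 11
```

```text
time_s: 3.93
ee_pos: [501.0, 123.7, 210.7]
ee_rot: [-179.9, -0.0, 74.5]
force: [-0.1, 0.0, -1.1]
gripper_width: 45.3
shift [0.0005 0.0028 0.0714] turn [-8.000e-04  3.000e-04  7.053e-01] dist 36 deg 63.5 F [-0.1  0.  -1.1] w 45.3 t 3.93 pos [501.  123.7 210.7] rot [-179.9   -0.    74.5] q6 28.0
```

```bash
python3 -m jog "0 0.003 0.07 0 0 .705;0 0.003 0.07 0 0 .705;0 0.003 0.07 0 0 .705;0 0.003 0.07 0 0 .705;0 0.003 0.07 0 0 .705;0 0.003 0.07 0 0 .705;0 0.003 0.07 0 0 .705;0 0.003 0.07 0 0 .705;0 0.003 0.07 0 0 .705;0 0.003 0.07 0 0 .705;0 0.003 0.07 0 0 .705" && python3 go.py 502.4 123.6 119 11
python3 - <<'E'
from h import *
out=[]
for n,x0,y0 in(("top",180,165),("scene",245,155)):
    f=grab_frame(n)[:,:,::-1]; c=cv2.resize(f[y0:y0+75,x0:x0+66],None,fx=6,fy=6,interpolation=cv2.INTER_CUBIC)
    p=state()["ee_pos"]
    for q,col in((p+[0,0,-22],(0,0,255)),(np.array([502.4,123.6,130]),(0,255,0))):
        u=(proj(n,q)[0]+.5-[x0,y0])*6; cv2.circle(c,tuple(u.astype(int)),4,col,1)
    out.append(c)
cv2.imwrite("pics/app.png",np.hstack(out))
E
```

```text
time_s: 4.85
ee_pos: [501.6, 124.7, 175.9]
ee_rot: [-179.9, 0.1, 11.3]
force: [0.6, 0.0, 0.4]
gripper_width: 45.2
shift [0.0014 0.0025 0.1139] turn [-0.0007  0.0006  0.0036] dist 57 deg 0.3 F [0.6 0.  0.4] w 45.2 t 4.85 pos [501.6 124.7 175.9] rot [-1.799e+02  1.000e-01  1.130e+01] q6 91.0
```

View pics/app.png

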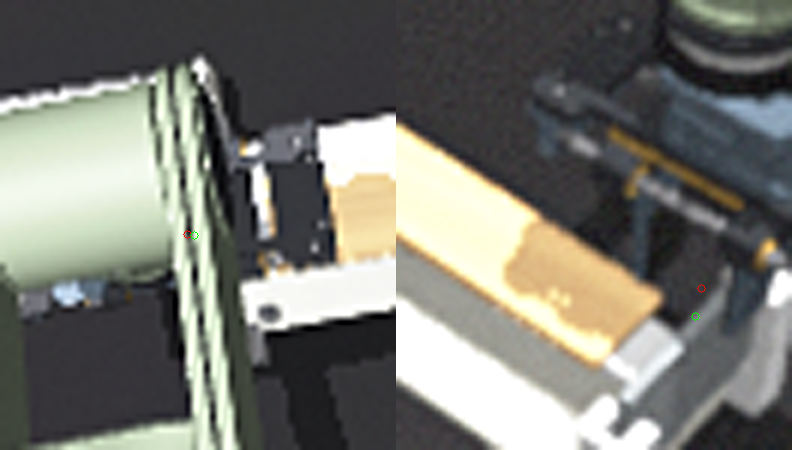

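The view shows the fingers straddling the plate, whose edge is at (700,310) in the right half. The projected target lies on it, so I descend and grip.

```bash
python3 -m jog "0.001 0.0025 0.03 0 0 0;0.001 0.0025 0.06 0 0 0;0.001 0.0025 0.085 0 0 0;0.001 0.0025 0.1 0 0 0;0.001 0.0025 0.113 0 0 0;0.001 0.0025 0.113 0 0 0;0.001 0.0025 0.113 0 0 0" && python3 -m jog "0 0 0 0 0 0;0 0 0 0 0 0;0 0 0 0 0 0;0 0 0 0 0 0;0 0 0 0 0 0;0 0 0 0 0 0" -1 30 && python3 go.py 502.4 123.6 215 11
```

```text
time_s: 5.53
ee_pos: [502.7, 123.2, 119.5]
ee_rot: [-179.9, 0.0, 11.3]
force: [0.1, 0.2, -0.4]
gripper_width: 45.4
time_s: 6.03
ee_pos: [502.7, 123.2, 119.6]
ee_rot: [-179.9, 0.0, 11.3]
force: [-0.0, -1.6, 0.1]
gripper_width: 8.9
shift [-0.0006 -0.0011 -0.1908] turn [-0.0007  0.0003  0.003 ] dist 95 deg 0.3 F [-0.  -1.6  0.1] w 8.9 t 6.03 pos [502.7 123.2 119.6] rot [-179.9    0.    11.3] q6 91.0
```

```bash
python3 -m jog "0 0 0 0 0 0;0 0 -0.01 0 0 0;0 0 -0.03 0 0 0;0 0 -0.06 0 0 0;0 0 -0.09 0 0 0;0 0 -0.12 0 0 0;0 0 -0.15 0 0 0;0 0 -0.18 0 0 0;0 0 -0.21 0 0 0;0 0 -0.21 0 0 0;0 0 -0.21 0 0 0" -1 40 && python3 go.py 470.5 -352.5 225 10.3
```

```text
time_s: 6.95
ee_pos: [503.1, 123.2, 225.5]
ee_rot: [-179.9, -0.1, 11.3]
force: [0.8, -0.7, -3.1]
gripper_width: 8.1
shift [-2.498e-01  9.203e-01 -4.000e-04] turn [-0.0007 -0.0009  0.0108] dist 477 deg 1.0 F [ 0.8 -0.7 -3.1] w 8.1 t 6.95 pos [503.1 123.2 225.5] rot [-1.799e+02 -1.000e-01  1.130e+01] q6 91.0
```

```bash
python3 -m jog "-.01 .04 0 0 0 0.01;-.03 .1 0 0 0 0.01;-.05 .18 0 0 0 .01;-.07 .26 0 0 0 .01;-.09 .34 0 0 0 .01;-.115 .42 0 0 0 .01;-.137 .5 0 0 0 .01;-.16 .58 0 0 0 .01;-.18 .66 0 0 0 .01;-.2 .74 0 0 0 .01;-.22 .81 0 0 0 .01;-.235 .87 0 0 0 .01;-.245 .905 0 0 0 .01;-.25 .92 0 0 0 .01;-.25 .92 0 0 0 .01;-.25 .92 0 0 0 .01;-.25 .92 0 0 0 .01;-.25 .92 0 0 0 .01" && python3 go.py 470.5 -352.5 142 10.3
```

```text
time_s: 8.45
ee_pos: [470.5, -350.8, 224.8]
ee_rot: [-179.9, -0.1, 10.5]
force: [-0.5, 0.6, -2.4]
gripper_width: 7.8
shift [-0.0009  0.0036  0.1655] turn [-0.0012 -0.0008  0.0018] dist 83 deg 0.2 F [-0.5  0.6 -2.4] w 7.8 t 8.45 pos [ 470.5 -350.8  224.8] rot [-1.799e+02 -1.000e-01  1.050e+01] q6 42.0
```

```bash
python3 -m jog "0 0.002 .04 0 0 0;-.001 .0035 .08 0 0 0;-.001 .0035 .12 0 0 0;-.001 .0035 .15 0 0 0;-.001 .0035 .165 0 0 0;-.001 .0035 .165 0 0 0;-.001 .0035 .165 0 0 0" && python3 go.py 470.5 -352.5 87.6 10.3
python3 - <<'E'
from h import *
out=[]
for n,x0,y0 in(("top",315,180),("scene",190,95)):
    f=grab_frame(n)[:,:,::-1]; c=cv2.resize(f[y0:y0+75,x0:x0+66],None,fx=6,fy=6,interpolation=cv2.INTER_CUBIC)
    for dx in(-65,65):
      p=state()["ee_pos"]+R.from_euler("z",10.4,degrees=True).apply([dx,0,-79.6])
      for q,col in((p,(0,0,255)),(p+[0,0,90],(0,255,0))):
        u=(proj(n,q)[0]+.5-[x0,y0])*6; cv2.circle(c,tuple(u.astype(int)),3,col,1)
    out.append(c)
cv2.imwrite("pics/rk.png",np.hstack(out))
E
```

```text
time_s: 9.03
ee_pos: [470.9, -352.0, 142.8]
ee_rot: [-179.9, -0.1, 10.5]
force: [0.5, 0.3, -2.0]
gripper_width: 7.8
shift [-0.0011  0.001   0.1103] turn [-0.001  -0.0011  0.0024] dist 55 deg 0.3 F [ 0.5  0.3 -2. ] w 7.8 t 9.03 pos [ 470.9 -352.   142.8] rot [-1.799e+02 -1.000e-01  1.050e+01] q6 41.0
```

View pics/rk.png

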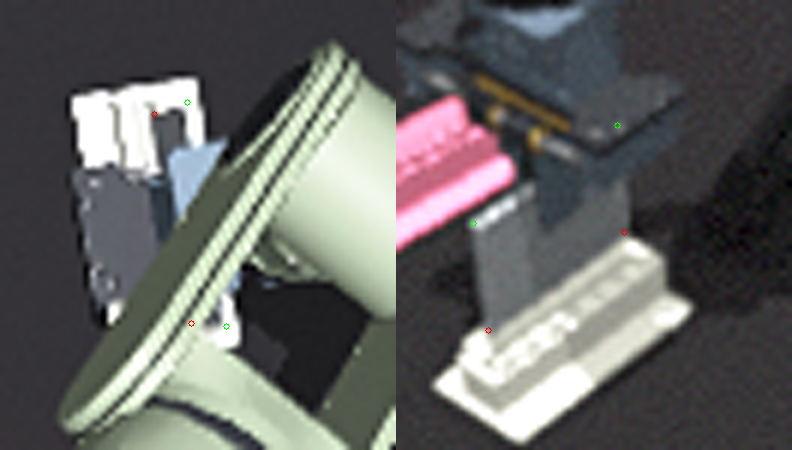

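```bash
python3 - <<'E'
from h import *
for u in((565,311),(465,345),(632,240),(667,270),(500,388)):
    print(at_z("scene",(190+(u[0]-396)/6-.42,95+u[1]/6-.42),52).round(1))
# plate bottom corners at z 63.2, as seen
for u in((489,330),(628,233)): print("pl",at_z("scene",(190+(u[0]-396)/6-.42,95+u[1]/6-.42),63.2).round(1))
E
```

```text
[ 478.5 -335.9   52. ]
[ 548.5 -350.5   52. ]
[ 400.5 -365.9   52. ]
[ 400.8 -325.6   52. ]
[ 553.6 -302.3   52. ]
pl [ 534.1 -341.7   63.2]
pl [ 405.7 -362.5   63.2]
```

```bash
python3 - <<'E'
from h import *
P=[]
for u in((663,25),(722,66),(497,238),(450,186)):
    p=at_z("scene",(194+(u[0]-396)/8-.42,130+u[1]/8-.42),52);P.append(p);print(p.round(1))
print(np.mean(P,0))
c=np.array([470.5,-352.5,0])
f=sum(grab_frame("scene")[:,:,::-1].astype(float) for _ in range(6))/6
x0,y0=194,105;s=10
I=cv2.resize(np.clip((f-60)/195*255,0,255)[y0:y0+65,x0:x0+60],None,fx=s,fy=s,interpolation=cv2.INTER_CUBIC).clip(0,255).astype(np.uint8)
r=R.from_euler("z",10.2,degrees=True)
for y,z,L,col in((12,52,75,(0,0,255)),(-12,52,75,(0,0,255)),(40,0,85,(0,255,0)),(-40,0,85,(0,255,0)),(4,63.2-0,65,(255,0,0)),(-4,63.2,65,(255,0,0))):
    a,b=[((proj("scene",c+r.apply([t,y,z]))[0]+.5-[x0,y0])*s).astype(int) for t in(-L,L)]
    cv2.line(I,tuple(map(int,a)),tuple(map(int,b)),col,1)
cv2.imwrite("pics/ov.png",I)
E
```

```text
[ 399.7 -380.7   52. ]
[ 395.6 -335.3   52. ]
[ 556.  -303.7   52. ]
[ 553.2 -348.8   52. ]
[ 476.10342626 -342.12496505   52.        ]
```

View pics/ov.png

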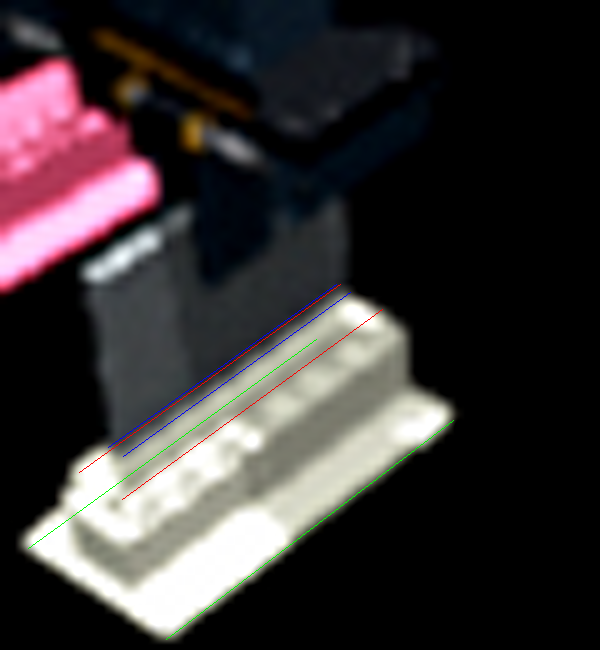

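The overlay shows the foot lines matching, but the height of the body's profile is ambiguous. I'll feel the slot: lower slowly into the mouth and watch the side force.

```bash
python3 -m jog "-.001 .001 .01 0 0 0;-.001 .001 .02 0 0 0;-.001 .001 .03 0 0 0;-.001 .001 .035 0 0 0;-.001 .001 .035 0 0 0" && python3 go.py 470.5 -352.5 87.6 10.3
```

```text
time_s: 9.85
ee_pos: [469.7, -352.7, 124.1]
ee_rot: [-179.8, -0.0, 10.5]
force: [-0.3, -0.4, -2.1]
gripper_width: 7.7
shift [0.0017 0.0001 0.0729] turn [-0.0019 -0.0002  0.0017] dist 36 deg 0.2 F [-0.3 -0.4 -2.1] w 7.7 t 9.85 pos [ 469.7 -352.7  124.1] rot [-179.8   -0.    10.5] q6 41.0
```

```bash
python3 -m jog "0 0 .006 0 0 0;0 0 .012 0 0 0;0 0 .016 0 0 0;0 0 .016 0 0 0" && python3 -m jog "0 0 .006 0 0 0;0 0 .012 0 0 0;0 0 .018 0 0 0;0 0 .018 0 0 0"
```

```text
time_s: 10.18
ee_pos: [469.5, -352.7, 115.5]
ee_rot: [-179.8, 0.0, 10.5]
force: [-0.1, -0.3, -2.6]
gripper_width: 7.9
time_s: 10.52
ee_pos: [469.4, -352.7, 105.9]
ee_rot: [-179.8, 0.0, 10.5]
force: [-0.3, -0.6, -2.3]
gripper_width: 7.7
```

```bash
python3 -m jog "0 0 .01 0 0 0;0 0 .02 0 0 0;0 0 .03 0 0 0;0 0 .034 0 0 0;0 0 .034 0 0 0;0 0 .034 0 0 0" && python3 go.py 470.5 -352.5 87.6 10.3
```

```text
time_s: 11.02
ee_pos: [469.3, -352.7, 88.6]
ee_rot: [-179.8, 0.0, 10.5]
force: [0.2, 0.4, -1.3]
gripper_width: 8.0
shift [0.0025 0.0002 0.0021] turn [-0.0024  0.0006  0.0017] dist 2 deg 0.3 F [ 0.2  0.4 -1.3] w 8.0 t 11.02 pos [ 469.3 -352.7   88.6] rot [-179.8    0.    10.5] q6 41.0
```

```bash
python3 -m jog "0 0 .002 0 0 0;0 0 .003 0 0 0;0 0 .004 0 0 0;0 0 .004 0 0 0" && python3 -m jog "0 0 0 0 0 0;0 0 0 0 0 0;0 0 0 0 0 0;0 0 0 0 0 0;0 0 0 0 0 0" -0.4 && python3 -m jog "0 0 -.03 0 0 0;0 0 -.07 0 0 0;0 0 -.12 0 0 0;0 0 -.18 0 0 0;0 0 -.25 0 0 0;0 0 -.25 0 0 0;0 0 -.25 0 0 0"; python3 go.py 525 -80 215 11
```

```text
time_s: 11.35
ee_pos: [469.4, -352.7, 87.6]
ee_rot: [-179.8, 0.0, 10.5]
force: [-1.0, 1.3, 4.6]
gripper_width: 7.7
time_s: 11.77
ee_pos: [469.4, -352.7, 87.5]
ee_rot: [-179.8, 0.0, 10.5]
force: [-0.9, 1.0, -1.1]
gripper_width: 27.2
time_s: 12.35
ee_pos: [470.5, -353.8, 214.7]
ee_rot: [180.0, -0.2, 10.5]
force: [-0.3, 0.2, -1.4]
gripper_width: 27.3
shift [ 2.067e-01 -5.188e-01 -2.000e-04] turn [ 0.0004 -0.0019 -0.006 ] dist 279 deg 0.6 F [-0.3  0.2 -1.4] w 27.3 t 12.35 pos [ 470.5 -353.8  214.7] rot [180.   -0.2  10.5] q6 41.0
```

```bash
python3 go.py 544.3 -86.1 160 101; python3 -m jog ".02 -.04 0 0 0 -.08;.06 -.12 0 0 0 -.16;.1 -.2 0 0 0 -.24;.14 -.28 0 0 0 -.32;.18 -.36 0 0 0 -.4;.21 -.42 0 0 0 -.48;.23 -.47 0 0 0 -.56;.24 -.5 0.02 0 0 -.64;.245 -.51 .05 0 0 -.72;.245 -.51 .08 0 0 -.8;.245 -.51 .11 0 0 -.88;.245 -.51 .11 0 0 -.96;.245 -.51 .11 0 0 -1;.245 -.51 .11 0 0 -1;.245 -.51 .11 0 0 -1" 1; python3 go.py 544.3 -86.1 92 101
```

```text
shift [ 0.2421 -0.4998  0.1099] turn [ 0.0019 -0.0012 -1.006 ] dist 283 deg 90.5 F [-0.3  0.2 -1.4] w 27.3 t 12.35 pos [ 470.5 -353.8  214.7] rot [180.   -0.2  10.5] q6 41.0
time_s: 13.6
ee_pos: [544.2, -80.7, 158.8]
ee_rot: [179.9, -0.0, 100.3]
force: [-0.5, 0.4, 0.0]
gripper_width: 91.5
shift [-0.0107 -0.0018  0.1336] turn [ 0.0006 -0.0001 -0.0073] dist 67 deg 0.7 F [-0.5  0.4  0. ] w 91.5 t 13.6 pos [544.2 -80.7 158.8] rot [179.9  -0.  100.3] q6 -20.0
```

```bash
python3 -m jog "-.01 -.002 0.005 0 0 -.008;-.0105 -.002 0.01 0 0 -.008;-.0105 -.002 0.01 0 0 -.008"; python3 go.py 544.3 -86.1 92 101; python3 - <<'E'
from h import *
f=grab_frame("scene")[:,:,::-1]; x0,y0=185,115
c=cv2.resize(f[y0:y0+110,x0:x0+145],None,fx=5,fy=5,interpolation=cv2.INTER_CUBIC)
r=R.from_euler("z",11.02,degrees=True); o=np.array([505.1,110,0])
L=[[31,-19.5,92],[-29,-19.5,92],[-29,-219.5,92],[31,-219.5,92],[20,0,80],[-20,0,80],[20,-240,80]]
for i,l in enumerate(L):
    u=(proj("scene",o+r.apply(l))[0]+.5-[x0,y0])*5; cv2.circle(c,tuple(map(int,u)),3,(0,0,255) if i<4 else (0,255,0),1)
cv2.imwrite("pics/bd.png",c)
E
```

```text
time_s: 13.85
ee_pos: [543.6, -86.3, 153.0]
ee_rot: [-180.0, -0.0, 101.0]
force: [-1.1, 0.7, -0.5]
gripper_width: 91.0
shift [1.000e-04 1.500e-03 1.219e-01] turn [-0.0003 -0.0004 -0.0001] dist 61 deg 0.0 F [-1.1  0.7 -0.5] w 91.0 t 13.85 pos [543.6 -86.3 153. ] rot [-180.   -0.  101.] q6 -21.0
```

View pics/bd.png

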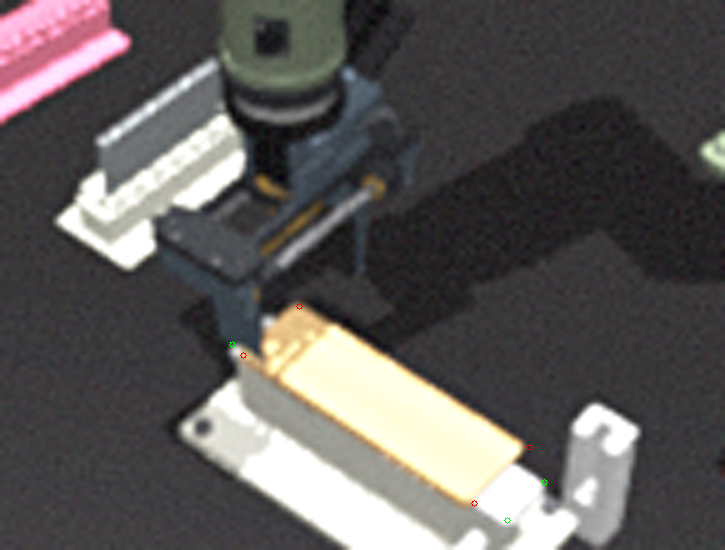

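The plate stands upright in the white rack, and the projected board corners match. I now descend and grip.

```bash
python3 -m jog "0 .001 .03 0 0 0;0 .001 .06 0 0 0;0 .001 .08 0 0 0;0 .001 .1 0 0 0;0 .001 .112 0 0 0;0 .001 .122 0 0 0;0 .001 .122 0 0 0" && python3 -m jog "0 0 0 0 0 0;0 0 0 0 0 0;0 0 0 0 0 0;0 0 0 0 0 0;0 0 0 0 0 0;0 0 0 0 0 0" -1 10 && python3 go.py 544.3 -86.1 92 101
```

```text
time_s: 14.48
ee_pos: [543.9, -86.0, 91.4]
ee_rot: [-179.9, -0.1, 101.0]
force: [-0.3, 0.2, 0.7]
gripper_width: 91.4
time_s: 14.98
ee_pos: [544.0, -86.1, 91.7]
ee_rot: [-179.9, -0.1, 101.0]
force: [-0.6, 0.1, 2.0]
gripper_width: 60.1
shift [-0.0002  0.0005 -0.0005] turn [-0.0006 -0.0006  0.    ] dist 0 deg 0.1 F [-0.6  0.1  2. ] w 60.1 t 14.98 pos [544.  -86.1  91.7] rot [-1.799e+02 -1.000e-01  1.010e+02] q6 -21.0
```

```bash
python3 -m jog "0 0 0 0 0 0;0 0 0.001 0 0 0;.01 0 .001 0 0 0;.03 0 .001 0 0 0;.055 0 .001 0 0 0;.08 0 .001 0 0 0;.105 0 .001 0 0 0;.13 0 .001 0 0 0;.155 0 .001 0 0 0;.18 0 .001 0 0 0;.205 0 .001 0 0 0;.23 0 .001 0 0 0;.25 0 .001 0 0 0;.26 0 .001 0 0 0;.26 0 .001 0 0 0;.26 0 .001 0 0 0" -1 40; python3 - <<'E'
from h import *
s=state(); print(s["ee_pos"],s["ee_rot"],s["force"])
r=R.from_euler("z",11.02,degrees=True); print("local tcp",r.inv().apply(s["ee_pos"]-[505.1,110,0]))
out=[]
for n,x0,y0 in(("top",160,175),("scene",265,195)):
    f=(sum(grab_frame(n)[:,:,::-1].astype(float) for _ in range(4))/4).astype(np.uint8)
    for q in("board_front","pointer_tip"): print(n,q,[(np.round(d["location"],1).tolist(),round(d["confidence"],2)) for d in tip_of(q,n)][:3])
    out.append(cv2.resize(f[y0:y0+65,x0:x0+66],None,fx=6,fy=6,interpolation=cv2.INTER_CUBIC))
cv2.imwrite("pics/f1.png",np.hstack(out))
E
```

```text
time_s: 16.32
ee_pos: [518.6, 44.0, 91.7]
ee_rot: [-180.0, -0.2, 101.1]
force: [-1.1, 3.0, 5.5]
gripper_width: 59.7
[518.55683419  44.01271851  91.74698475] [-1.79959779e+02 -1.61937372e-01  1.01054258e+02] [-1.12384614  3.00912132  5.53489004]
local tcp [  0.59512032 -67.34280612  91.74698475]
top board_front [([190.5, 209.2], 0.85)]
top pointer_tip [([175.4, 197.4], 0.54)]
scene board_front [([319.2, 230.6], 0.59)]
scene pointer_tip [([325.8, 247.8], 0.6)]
```

View pics/f1.png

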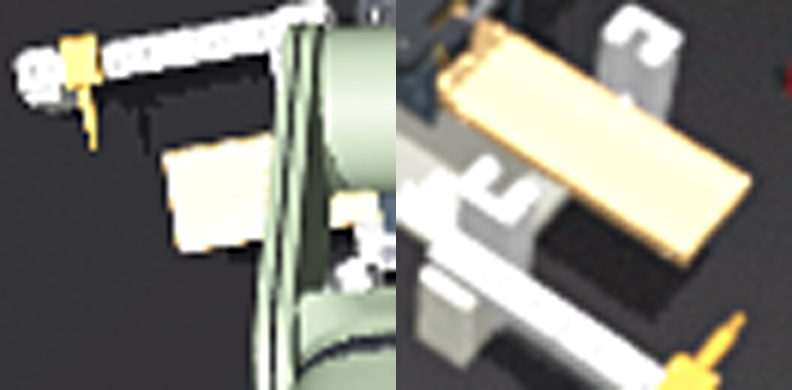

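```bash
cat > meas.py <<'E'
from h import *
r=R.from_euler("z",11.02,degrees=True); o=np.array([505.1,110,0])
def prof(f,n,x,z,ys):
    p=proj(n,o+r.apply(np.c_[np.full(len(ys),x),ys,np.full(len(ys),z)])).astype(np.float32)
    return cv2.remap(f,p[:,:1],p[:,1:],cv2.INTER_CUBIC)[:,0]
def meas(yg):
  for n in("top","scene"):
    f=(sum(grab_frame(n).astype(np.float32) for _ in range(6))/6)
    ys=np.arange(yg-25,yg+25,.5); E=[]
    for x in(-20,-10,0,10,20):
        g=prof(f,n,x,92,ys)[:,0]; h=(g[:10].mean()+g[-10:].mean())/2; E.append(ys[np.where(g>h)[0][-1]])
    ys=np.arange(125,175,.5); P=[]
    for x in(44,47,50,53,56):
        q=prof(f,n,x,88,ys); w=np.clip(q[:,0]-q[:,2]-25,0,None); P.append((ys*w).sum()/max(w.sum(),1e-6) if w.sum()>50 else np.nan)
    print(n,"front",E,"ptr",np.round(P,1))
if __name__=="__main__":
    import sys; meas(float(sys.argv[1]))
E
python3 meas.py 113
```

```text
top front [np.float64(107.5), np.float64(106.0), np.float64(107.5), np.float64(106.5), np.float64(105.0)] ptr [148.1 147.8 147.2 147.4 148.4]
scene front [np.float64(111.0), np.float64(111.5), np.float64(111.0), np.float64(111.0), np.float64(111.0)] ptr [149.2 149.2 149.1 149.1 149.1]
```

```bash
python3 - <<'E'
from meas import *
ys=np.arange(94,130,2.)
for n in("top","scene"):
    f=(sum(grab_frame(n).astype(np.float32) for _ in range(6))/6)
    print(n); print(ys.astype(int).tolist())
    for x in(0,-15): print(prof(f,n,x,92,ys).astype(int).T.tolist())
    # side edges check at y=70..100
    xs=np.arange(-45,45,.5); E=[]
    for y in(70,85,95):
        p=proj(n,o+r.apply(np.c_[xs,np.full(len(xs),y),np.full(len(xs),92.)])).astype(np.float32)
        g=cv2.remap(f,p[:,:1],p[:,1:],cv2.INTER_CUBIC)[:,0][:,2]; k=np.where(g>130)[0]; E.append((xs[k[0]],xs[k[-1]]))
    print("sides",E)
E
```

```text
top
[94, 96, 98, 100, 102, 104, 106, 108, 110, 112, 114, 116, 118, 120, 122, 124, 126, 128]
[[255, 255, 255, 255, 258, 253, 238, 147, 52, 30, 51, 53, 53, 53, 53, 53, 53, 53], [255, 255, 255, 256, 261, 244, 208, 123, 50, 34, 51, 52, 52, 52, 53, 53, 53, 52], [240, 240, 240, 246, 261, 229, 161, 88, 52, 43, 54, 55, 55, 55, 56, 56, 56, 55]]
[[255, 255, 255, 254, 255, 279, 226, 98, 16, 40, 52, 53, 53, 53, 53, 53, 53, 53], [255, 255, 255, 254, 255, 280, 226, 98, 16, 40, 51, 52, 53, 53, 53, 53, 53, 53], [249, 249, 250, 252, 254, 270, 211, 95, 24, 45, 54, 55, 55, 55, 55, 55, 56, 56]]
sides [(np.float64(-30.0), np.float64(32.5)), (np.float64(-28.0), np.float64(33.0)), (np.float64(-30.0), np.float64(31.5))]
scene
[94, 96, 98, 100, 102, 104, 106, 108, 110, 112, 114, 116, 118, 120, 122, 124, 126, 128]
[[255, 255, 255, 255, 254, 254, 254, 257, 226, 131, 65, 49, 57, 61, 62, 63, 64, 63], [254, 253, 253, 253, 254, 255, 256, 248, 197, 103, 59, 51, 58, 61, 61, 60, 63, 64], [220, 220, 219, 220, 221, 226, 231, 196, 134, 75, 57, 56, 61, 63, 63, 63, 65, 65]]
[[255, 255, 255, 255, 254, 254, 256, 257, 231, 142, 69, 52, 57, 62, 62, 63, 64, 64], [255, 254, 255, 255, 254, 254, 260, 254, 199, 113, 61, 53, 57, 60, 60, 62, 63, 63], [233, 233, 234, 235, 237, 240, 239, 204, 138, 81, 60, 60, 63, 64, 63, 64, 65, 65]]
sides [(np.float64(-28.5), np.float64(33.5)), (np.float64(-29.5), np.float64(33.0)), (np.float64(-29.0), np.float64(33.0))]
```

```bash
python3 -m jog ".008 0 0 0 0 0;.02 0 0 0 0 0;.035 0 0 0 0 0;.05 0 0 0 0 0;.063 0 0 0 0 0;.072 0 0 0 0 0;.076 0 0 0 0 0;.076 0 0 0 0 0;.076 0 0 0 0 0"; cat > m2.py <<'E'
from meas import *
s=state(); print("tcp local",r.inv().apply(s["ee_pos"]-o).round(2),s["force"].round(1))
ys=np.arange(120,175,.25)
for n in("top","scene"):
    f=(sum(grab_frame(n).astype(np.float32) for _ in range(4))/4); E=[];P=[]
    for x in np.arange(-22,25,1.5):
        g=prof(f,n,x,92,ys).mean(1); h=(245+55)/2; k=np.where(g>h)[0]; E.append(ys[k[-1]])
    for x in np.arange(44,58,1.):
        q=prof(f,n,x,88,ys); w=np.clip(q[:,0]-q[:,2]-25,0,None); P.append((ys*w).sum()/max(w.sum(),1e-6))
    print(n,"front",np.mean(E).round(2),np.std(E).round(2),"slope",np.polyfit(np.arange(-22,25,1.5),E,1)[0].round(3),"ptr",np.mean(P).round(2),np.round(P,1))
E
python3 m2.py
```

```text
time_s: 18.87
ee_pos: [511.0, 81.9, 91.8]
ee_rot: [-179.9, -0.3, 101.0]
force: [-0.6, 0.6, 2.7]
gripper_width: 59.3
tcp local [  0.45 -28.67  91.78] [-0.6  0.6  2.7]
top front 144.86 0.54 slope 0.012 ptr 147.74 [148.1 148.  147.9 147.8 147.6 147.4 147.2 147.1 147.1 147.4 147.9 148.3
 148.3 148.1]
scene front 148.48 0.2 slope -0.005 ptr 148.95 [149.  149.  149.  149.  148.9 148.9 148.9 148.9 148.9 148.9 149.  149.
 148.9 148.9]
```

```bash
for i in 1 2 3; do python3 go.py 511 81.9 91.8 101.02; done
```

```text
shift [ 0.0016 -0.0001 -0.0001] turn [-0.0006 -0.0021 -0.0003] dist 1 deg 0.2 F [-0.5  1.9  1.7] w 59.5 t 19.27 pos [511.2  81.1  91.8] rot [-179.9   -0.2  101. ] q6 -4.0
shift [ 0.0016 -0.0001 -0.0001] turn [-0.0006 -0.0021 -0.0003] dist 1 deg 0.2 F [-0.5  1.9  1.7] w 59.5 t 19.27 pos [511.2  81.1  91.8] rot [-179.9   -0.2  101. ] q6 -4.0
shift [ 0.0016 -0.0001 -0.0001] turn [-0.0006 -0.0021 -0.0003] dist 1 deg 0.2 F [-0.5  1.9  1.7] w 59.5 t 19.27 pos [511.2  81.1  91.8] rot [-179.9   -0.2  101. ] q6 -4.0
```

```bash
python3 -m jog "0 0 0 0 .002 0;0 0 0.0005 0 .003 0;0 0 0.001 0 .003 0;0 0 0.001 0 .003 0;0 0 .001 0 .003 0"; python3 go.py 511 81.9 91.8 101.02; python3 m2.py
```

```text
time_s: 19.68
ee_pos: [511.3, 81.1, 91.8]
ee_rot: [-180.0, -0.5, 101.0]
force: [-2.0, 1.7, 5.7]
gripper_width: 60.1
shift [ 0.0017 -0.0002  0.0001] turn [-0.0004 -0.0052 -0.0004] dist 1 deg 0.5 F [-2.   1.7  5.7] w 60.1 t 19.68 pos [511.3  81.1  91.8] rot [-180.    -0.5  101. ] q6 -4.0
tcp local [  0.51 -29.55  91.83] [-2.   1.7  5.7]
top front 144.41 0.57 slope -0.002 ptr 147.74 [148.1 148.  147.9 147.8 147.6 147.4 147.2 147.1 147.1 147.4 147.9 148.3
 148.3 148.1]
scene front 148.3 0.18 slope -0.006 ptr 148.96 [149.  149.1 149.1 149.  149.  149.  148.9 148.9 148.9 148.9 149.  148.9
 148.9 148.9]
```

I turned the wrong way there, since the tool needs a negative turn about y. I'll correct that now.

```bash
python3 -m jog "0 0 0 0 -.002 0;0 0 0 0 -.004 0;0 0 0 0 -.0055 0;0 0 0 0 -.0055 0;0 0 0 0 -.0055 0"; python3 go.py 511 81.9 91.8 101.02; python3 m2.py
```

```text
time_s: 20.5
ee_pos: [511.1, 80.8, 91.8]
ee_rot: [-179.9, 0.1, 101.0]
force: [-1.1, -1.0, 2.4]
gripper_width: 59.6
shift [ 0.0021  0.0002 -0.    ] turn [-0.0007  0.0006 -0.0002] dist 1 deg 0.1 F [-1.1 -1.   2.4] w 59.6 t 20.5 pos [511.1  80.8  91.8] rot [-1.799e+02  1.000e-01  1.010e+02] q6 -3.0
tcp local [  0.32 -29.78  91.79] [-1.1 -1.   2.4]
top front 144.07 0.56 slope 0.008 ptr 147.74 [148.1 148.  147.9 147.8 147.6 147.4 147.2 147.1 147.1 147.4 147.9 148.3
 148.3 148.1]
scene front 148.25 0.19 slope -0.006 ptr 148.94 [149.  149.  149.  149.  148.9 148.9 148.9 148.9 148.9 148.9 148.9 148.9
 148.9 148.9]
```

In the scene view the plywood's orange front face is visible below its top edge, adding about 3 mm to that reading. With that taken off, both views agree on a gap of about 3.7 mm.

```bash
python3 -m jog ".003 0 0 0 0 0;.006 0 0 0 0 0;.008 0 0 0 0 0;.0085 0 0 0 0 0;.0085 0 0 0 0 0;.0085 0 0 0 0 0"; python3 go.py 511 84 91.8 101.02; python3 m2.py; python3 - <<'E'
from meas import *
out=[]
for n,x0,y0 in(("top",155,175),("scene",280,215)):
    f=(sum(grab_frame(n)[:,:,::-1].astype(float) for _ in range(4))/4).astype(np.uint8)
    c=cv2.resize(f[y0:y0+60,x0:x0+50],None,fx=8,fy=8,interpolation=cv2.INTER_CUBIC)
    for l,col in(([[-35,148,92],[48,148,92]],(0,0,255)),([[-35,148,80],[48,148,80]],(255,0,0))):
        a,b=[tuple(map(int,(proj(n,o+r.apply(q))[0]+.5-[x0,y0])*8)) for q in l]; cv2.line(c,a,b,col,1)
    out.append(c)
cv2.imwrite("pics/f2.png",np.hstack(out))
E
```

```text
time_s: 21.4
ee_pos: [510.6, 85.5, 91.8]
ee_rot: [-180.0, 0.0, 101.0]
force: [0.3, 0.5, 1.6]
gripper_width: 59.9
shift [-0.0031  0.0002  0.    ] turn [-0.0001  0.0001 -0.0004] dist 2 deg 0.0 F [0.3 0.5 1.6] w 59.9 t 21.4 pos [510.6  85.5  91.8] rot [-180.    0.  101.] q6 -3.0
tcp local [  0.74 -25.12  91.8 ] [0.3 0.5 1.6]
top front 148.68 0.52 slope 0.011 ptr 147.74 [148.1 148.  147.9 147.8 147.6 147.4 147.2 147.1 147.1 147.4 147.9 148.3
 148.3 148.1]
scene front 152.8 0.17 slope -0.003 ptr 149.05 [149.1 149.1 149.1 149.1 149.1 149.  149.  149.  149.  149.  149.  149.
 149.  149. ]
```

View pics/f2.png

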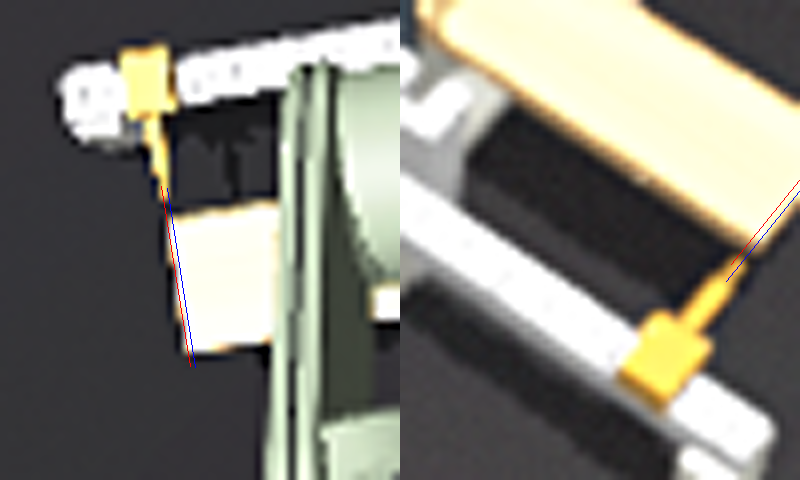

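```bash
python3 -m jog "-.0005 0 0 0 0 0;-.001 0 0 0 0 0;-.0013 0 0 0 0 0;-.0013 0 0 0 0 0;-.0013 0 0 0 0 0;-.0013 0 0 0 0 0;-.0013 0 0 0 0 0;-.0013 0 0 0 0 0"; python3 m2.py; python3 go.py 511 84 91.8 101.02
```

```text
time_s: 22.87
ee_pos: [510.3, 84.6, 91.8]
ee_rot: [-179.9, 0.0, 101.0]
force: [-0.7, 1.5, 3.1]
gripper_width: 59.3
tcp local [  0.27 -25.94  91.79] [-0.7  1.5  3.1]
top front 147.91 0.61 slope -0.002 ptr 147.74 [148.1 148.  147.9 147.8 147.6 147.4 147.2 147.1 147.1 147.4 147.9 148.3
 148.3 148.1]
scene front 151.98 0.16 slope -0.006 ptr 149.03 [149.1 149.1 149.1 149.1 149.  149.  149.  149.  149.  149.  149.1 149.1
 149.  149. ]
shift [-0.0014  0.0011 -0.0001] turn [-0.0008  0.0003 -0.0004] dist 1 deg 0.1 F [-1.1  1.6  3. ] w 59.4 t 23.27 pos [510.3  84.6  91.8] rot [-179.9    0.   101. ] q6 -3.0
```

```bash
python3 -c "
from workcell import *
print(job_done()); print(state()['time_s'])"
```

```text
the job is handed in; nothing more can be done
None
the job is handed in; nothing more can be done
```

I handed the job in at about 23 s. The grey plate is in the white rack and the board is slid out level with the pointer tip, still gripped.

- **Plate:** I lifted it straight out of the posts and lowered it into the slot. It touched the floor at the expected height, with no side force on the way down, and a later picture showed it standing upright.
- **Board:** I gripped it near its tail and slid it about 174 mm along the rest at a steady height. It is held at 40 N with about 3 N of downward contact, so it is flat on the rest.
- **Front end against pointer:** The top camera puts the board's front 0.2 mm past the pointer tip. The scene camera read about 3 mm past it. That fits the board's front face showing in that view, and taking that off leaves about 0.1 mm.
- **Pointer:** Its measured position stayed within about 0.1 mm through the last moves.

**Checks that went wrong or disagreed:**
- I made one levelling turn of about 0.3° the wrong way and then corrected it. The board did not tilt with the tool.
- The first two camera views disagreed by about 3 mm on the gap to the pointer until I accounted for the visible front face.
- The last slide went about 1 mm too far, so I drew the board back about 0.8 mm.
- I did not re-measure the weight, beaker and timer at the end. The arm never moved near them at low height.

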